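# Load a new roll in the film dispenser

## Task

First press the thumb tab of the keeper arm on the film dispenser right down, so that its other end stands steeply up, clear of the empty saddles. Then pull the long roll that sticks out of the wooden organiser right out onto the counter, let it lie there, take it again round its middle and lower it gently into the two saddles. Finally tip the raised end of the keeper arm back over and press it down level over the roll, and leave the jug, the saucer and the tin where they are.

Things in the scene. Friction and masses are not known exactly. Their poses are not given: they have to be found in the camera images.
- dispenser: Film dispenser, aluminium tray with grey plastic saddles and ends, fixed to the counter: 275 mm long (y, -118 to 157), 135 mm wide (x, -50 to +85), tray 8 mm thick. Origin on the counter below the middle of the roll's place; z up. Grey end cheeks 60 mm high, inner faces at y = -104 and +104 mm. Cutter bar along the far side at x = 77 to 86 mm, 50 mm high with its teeth.
- seat (a point): Where the roll's centre lies when home: above the dispenser's origin, 46 mm up; the roll lies along y (axes as the dispenser's). The two V saddles stand at y = 56 to 96 and -96 to -56 mm, rise to 46 mm and spread 42 mm either side of the roll, so fingers have no room beside the roll there; between them there is only the flat tray.
- keeper (a joint): Angle (rad) of the steel keeper arm, a seesaw on a cross pin at the dispenser's +y end: 0 = inner end level, its roller 3 mm over the roll's place and 22 mm in from the roll's end; 1.2 = inner end fully up (stop). Stiff: it stays where it is left; turning it takes about 0.15 N m (4 N on the tab). From about 1.05 a roll can be lowered past it.
- pin (a point): Middle of the keeper arm's pin, 140 mm along the dispenser's y from its origin, 81 mm high; the pin runs along the dispenser's x. Fixed; axes as the dispenser's. Its two bracket plates, x = 16 to 21 mm either side and 24 mm long in y, are 92 mm high.
- tab (a point): Centre of the upper face of the black thumb tab (40 mm wide, 30 mm long) on the arm's outer half, 62 mm long, which slopes up from the pin at 35 degrees, away from the roll, at joint 0. This point is 47 mm along it. Nothing lies below. Fully pressed the outer half slopes down at 34 degrees and this point is about 58 mm above the counter. Moves with the arm.
- keeper_tip (a point): Axis of the free-turning white nylon roller (16 mm in diameter, 36 mm wide) at the end of the arm's inner half, 58 mm inward of the pin: the end that tips up. Moves with the arm: 85.5 mm high at joint 0; at 1.2 rad about 17 mm inward of the pin and 137 mm high.
- organiser: Wooden box for rolls, fixed to the counter, 140 mm deep (x), 152 mm wide (y), 72 mm high, origin under its centre. Two bays side by side, centred at y = 36 and -36 mm, each 64 mm wide and 60 mm high with a 6 mm floor, open only at the -x face.
- roll_center (a point): Centre of the long white film roll to be loaded: rigid, 55 mm in diameter, 200 mm long along its x axis, about 0.3 kg, slightly faceted so it does not roll off by itself. At the start it lies in one of the bays and its -x end sticks about 72 mm out; the rest can be reached only by pulling it out along its -x axis (about 135 mm). On the counter its centre is 27.5 mm up.
- roll: The long film roll itself; origin under the middle of the end face inside the organiser, x along the roll from its free end towards that end (roll_center is the centre).
- short_roll_center (a point): Centre of the shorter, thinner paper roll, 40 mm in diameter, 122 mm long, which stays inside the other bay; not used.
- jug_center (a point): Clear plastic measuring jug, mouth 98 mm, 120 mm high, with a handle reaching 82 mm out; this point at half height. Leave alone.
- saucer_center (a point): White ceramic saucer, 130 mm across, 18 mm high; this point at half height. Leave alone.
- tin_center (a point): Closed steel tin, 80 mm across, 100 mm high; this point at half height. Leave alone.
Mind the look-alikes: they are no part of the job. There is more than one size of the organiser; the one meant has the size given above.

How it is judged:
By the outcome, as a careful person would: the job done as asked, in the order asked, and still so for the second after the job is handed in, with the robot touching nothing.
It also fails if it takes over 66 s, if anything falls off the work surface, if the arm or the gripper's body presses on something with over 40 N, if the wrist force passes 120 N, or if a joint passes its speed limit or range.

## Robot

A 6-joint arm with a two-finger parallel gripper is mounted at the origin on the work surface. World frame = base frame: x ahead of the robot, y to its left, z up, the work surface at z = 0. Lengths are in mm, angles in degrees, forces in N, time in s.
With the tool pointing down it reaches from about 375 to 975 mm from the base axis. Payload 3.8 kg.
Tool frame: the origin (TCP) lies midway between the tips of the shut fingers; the grasp point (between the pads) lies 19 mm behind it (ctrl.hold_point_z is the z of the grasp point in the tool frame, in mm); z points along the fingers, y is the line along which they close (so a half turn about z gives the same grasp; the last joint's range is limited). The gripper opens to 88 mm and grips with 3 to 60 N. Pads are 18 mm wide; open, the fingers measure 123 mm over their backs; the gripper's body (75 mm by 187 mm) begins 45 mm behind the grasp point.
Start: joints at [70.25, 15.12, 91.902, -0, 72.978, -2.114], TCP at [204.497, 643.272, 210.606] pointing down, gripper open.
Joint ranges: [-150.88, 150.88], [-54.13, 125.18], [17.81, 147.31], [-75.09, 255.09], [0, 152.58], [-146.25, 146.25]. Speed limits (degrees/s): [147.25, 147.25, 180, 180, 180, 180].

## Interface

Orientations are given as [roll, pitch, yaw] about the fixed x, y, z axes, in that order (R = Rz(yaw) Ry(pitch) Rx(roll)).
In Python, from station import ctrl gives the robot as it stands. The module is installed in compiled form; this text tells all that it offers.
- The arm moves only by the shell command python3 -m crank 'ROWS'. ROWS is a JSON object of lists of equal length, an entry for each row: "delta_pos": the shift along the world's x, y, z in m, a list of three; "turn": the turn about the world's z in rad; "fingers": the opening, from 0 (shut) to 1 (fully open). In form: {"delta_pos": [[dx, dy, dz], ...], "turn": [turn, ...], "fingers": [fingers, ...]}. A call has exactly 5 rows; each row is the pose to reach, as a shift and turn from the pose commanded when the call began; what a row does not reach only later rows make up. A row lasts 1/12 s, in which the tool goes at most 41.7 mm and 7.16 degrees, less where a joint would pass 70% of its speed; a pose out of reach is approached as far as the arm can. A call with a gripper value outside its range is refused whole. The fingers move at their own pace and stop on an object; the grip force is fixed at half the most. Time passes only in rows, so rows that repeat a pose let the fingers close, or fill a call up. It gives the time, the measured TCP pose, the force, the opening and the grip force at its end, in the units of the state.
- ctrl.observe(): the state, without advancing time (a new reading comes with each control period).
- ctrl.read_camera(name): name is "scene" or "top" or "wrist"; returns the picture (420x560x3 uint8, red, green, blue); there is no depth.
- ctrl.camera_info(name): a dict with "mtx" (3x3 intrinsics, pixels), "dist_coeffs" ([k1, k2, p1, p2, k3] as OpenCV has them; the pictures are not rectified), "R" (3x3) and "t" (3): a world point X has camera coordinates R X + t; the wrist camera has in their place "hand_eye" (4x4, takes a point from camera to tool coordinates, whose origin is the TCP and whose axes are the flange's). Camera axes: x right, y down, z forward; pixel columns grow to the right and rows downward; lengths in mm; the calibration is good to about 2 mm. A picture is of the moment at which its call begins: read the wrist's pose just before it. camera_info takes no time and is no camera call.
- ctrl.hand_in(): hands the job in; it is judged then, once.
The state is a dict: "clock": time; "qpos": joint angles; "qd": joint speeds; "effort": joint torques, N m; "tool_pos": TCP position; "eef_rot": TCP orientation; "contact_force": force on the tool from outside, world axes, zero at the start; "moment": the same for the moment, N m; "grip_width": finger opening in mm; "finger_force": force on a finger pad.
Only numpy, scipy, OpenCV 4.12 (cv2) and the standard library are available. Lean on these libraries where they do the work, as an engineer would, in place of code of your own. Each camera call takes 0.05 s, during which the arm holds its last target. There are 200 camera calls.

## Working session

There is one attempt and no reset: what is moved stays moved. The work goes in short steps, Python scripts to look and compute and a shell command to move; the robot and the scene stay as the last step left them, time stands still between calls to the robot, and variables do not carry over. Pictures are saved under pics/ and viewed, at most 10 in all, crops included, and the job is handed in when it is done.

```bash
mkdir -p pics; python3 - <<'E'
from station import ctrl
import cv2,numpy as np
for n in("scene","top"):
    im=ctrl.read_camera(n); cv2.imwrite(f"pics/{n}0.png",im[:,:,::-1])
    c=ctrl.camera_info(n); print(n,np.round(c["mtx"],1).tolist(),np.round(c["dist_coeffs"],3),np.round(-np.array(c["R"]).T@np.array(c["t"])),np.round(c["R"],2).tolist())
print(ctrl.camera_info("wrist")["hand_eye"],ctrl.hold_point_z); print(ctrl.observe())
E
```

```text
scene [[456.1, 0.0, 278.5], [0.0, 456.1, 209.2], [0.0, 0.0, 1.0]] [-0.15  0.    0.    0.    0.  ] [1299. -518.  893.] [[0.61, 0.79, -0.01], [0.49, -0.39, -0.78], [-0.62, 0.47, -0.63]]
top [[417.2, 0.0, 283.8], [0.0, 417.2, 208.4], [0.0, 0.0, 1.0]] [0.032 0.    0.    0.    0.   ] [ 431.   97. 1243.] [[0.03, -1.0, 0.01], [-1.0, -0.03, -0.05], [0.05, -0.01, -1.0]]
[[-1.51259344e-03 -9.65314717e-01 -2.61084679e-01  6.76728733e+01]
 [ 9.99998856e-01 -1.45327759e-03 -4.20252383e-04 -1.02746506e+00]
 [ 2.62472963e-05 -2.61085016e-01  9.65315810e-01 -1.73197987e+02]
 [ 0.00000000e+00  0.00000000e+00  0.00000000e+00  1.00000000e+00]] -18.700000000000003
{'clock': 0.1, 'qpos': array([ 7.02497460e+01,  1.51653163e+01,  9.19724227e+01, -5.07411896e-04,
        7.29764126e+01, -2.11410722e+00]), 'qd': array([ 0.06492826, -0.06894227, -0.25747413, -0.00743836,  0.06867614,
        0.07299013]), 'effort': array([ 7.34293735e-05, -5.03621042e+01, -3.58073151e+01,  7.30293780e-02,
        2.34124000e-02, -4.02442265e-05]), 'tool_pos': array([204.27754562, 642.62881357, 209.41646128]), 'eef_rot': array([-1.79885908e+02, -3.72646598e-03,  1.62363999e+02]), 'contact_force': array([-0.23853578,  0.10685699,  0.04091058]), 'moment': array([-0.01460812,  0.0378416 , -0.03755504]), 'finger_force': 0.0, 'grip_width': 88.26995054162589}
```

View pics/scene0.png

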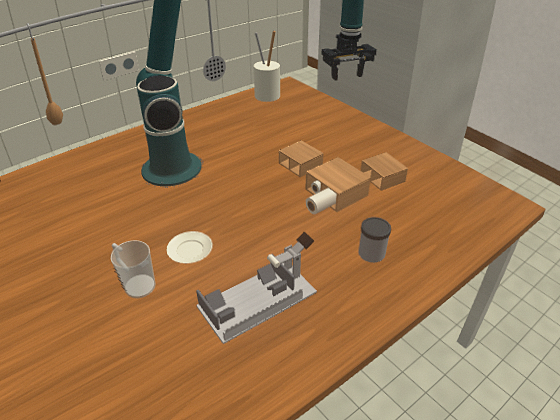

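View pics/top0.png

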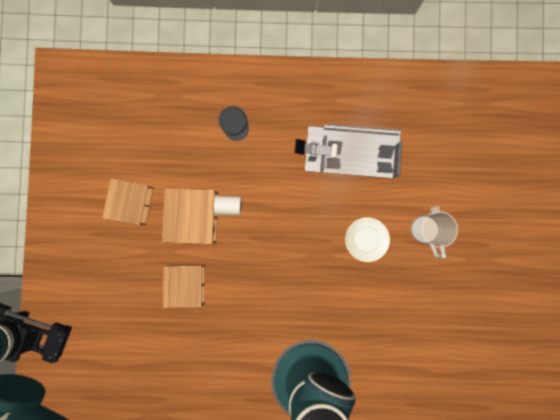

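Top view: three wooden boxes, at (189,216) large with a white roll sticking out at (228,206), and smaller ones at (128,202) and (184,287). The large one fits because of its size and the protruding roll. The dispenser is at (353,152), with its black tab at (300,147). I confirm both in an enlarged crop.

```bash
cat > h.py <<'E'
from station import ctrl
import cv2,numpy as np
def back(name,uv,z,T=None):
    c=ctrl.camera_info(name)
    p=cv2.undistortPoints(np.array(uv,float).reshape(-1,1,2),np.array(c["mtx"]),np.array(c["dist_coeffs"])).reshape(-1,2)
    d=np.c_[p,np.ones(len(p))]
    if name=="wrist":
        M=T@np.array(c["hand_eye"]); R=M[:3,:3]; o=M[:3,3]
    else:
        R=np.array(c["R"]).T; o=-R@np.array(c["t"])
    d=d@R.T
    return o+d*((np.broadcast_to(z,len(d))-o[2])/d[:,2])[:,None]
def proj(name,X,T=None):
    c=ctrl.camera_info(name)
    if name=="wrist":
        M=np.linalg.inv(T@np.array(c["hand_eye"])); R=M[:3,:3]; t=M[:3,3]
    else: R=np.array(c["R"]); t=np.array(c["t"],float)
    return cv2.projectPoints(np.array(X,float).reshape(-1,1,3),cv2.Rodrigues(R)[0],t,np.array(c["mtx"]),np.array(c["dist_coeffs"]))[0].reshape(-1,2)
def pose():
    from scipy.spatial.transform import Rotation as Ro
    s=ctrl.observe(); T=np.eye(4); T[:3,:3]=Ro.from_euler("xyz",s["eef_rot"],degrees=True).as_matrix(); T[:3,3]=s["tool_pos"]; return T
E
python3 - <<'E'
from h import *
im=cv2.imread("pics/top0.png")
cr=im[110:260,150:410]; cv2.imwrite("pics/c1.png",cv2.resize(cr,None,fx=3,fy=3,interpolation=cv2.INTER_CUBIC))
print(np.round(back("top",[[163,189],[214,189],[216,243],[163,244]],72)))
print("roll",np.round(back("top",[[240,197],[240,215],[216,197],[216,215]],34)))
print("tray",np.round(back("top",[[308,126],[400,131],[400,178],[305,171]],8)))
E
```

```text
[[541. 431.  72.]
 [545. 289.  72.]
 [393. 278.  72.]
 [387. 425.  72.]]
roll [[527. 219.  34.]
 [475. 217.  34.]
 [525. 288.  34.]
 [473. 287.  34.]]
tray [[ 747.   24.    8.]
 [ 739. -251.    8.]
 [ 598. -253.    8.]
 [ 612.   30.    8.]]
```

View pics/c1.png

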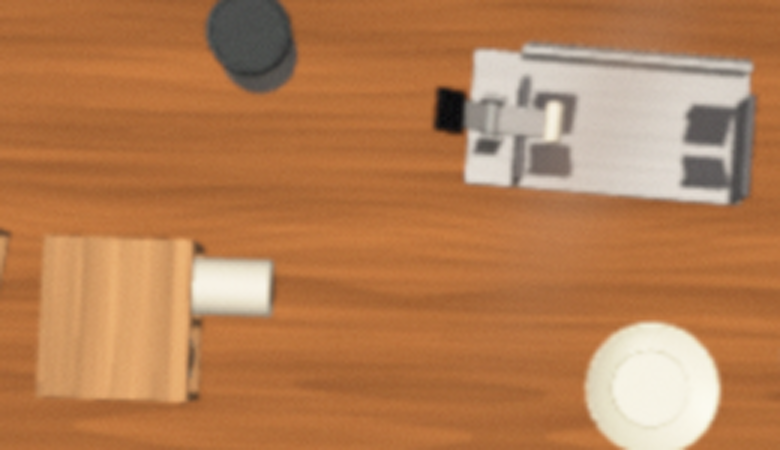

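The crop shows the large box at crop (118,320), about 140 x 152 mm, which confirms it is the one meant. The roll end is at crop (233,287). The dispenser has its keeper roller at (553,121), tab at (450,110) and +y end to the left. I now go above the tab.

```bash
R='{"delta_pos":[[0.023,-0.029,0.001],[0.046,-0.058,0.002],[0.069,-0.087,0.003],[0.092,-0.116,0.004],[0.114,-0.146,0.005]],"turn":[-0.065,-0.13,-0.195,-0.26,-0.326],"fingers":[0,0,0,0,0]}'
python3 -m crank '{"delta_pos":[[0.023,-0.029,0.001],[0.046,-0.058,0.002],[0.069,-0.087,0.003],[0.092,-0.116,0.004],[0.114,-0.146,0.005]],"turn":[-0.065,-0.13,-0.195,-0.26,-0.326],"fingers":[0,0,0,0,0]}'
python3 -m crank '{"delta_pos":[[0.023,-0.029,0.001],[0.046,-0.058,0.002],[0.069,-0.087,0.003],[0.092,-0.116,0.004],[0.114,-0.146,0.005]],"turn":[-0.065,-0.13,-0.195,-0.26,-0.326],"fingers":[0,0,0,0,0]}'
python3 -m crank '{"delta_pos":[[0.023,-0.029,0.001],[0.046,-0.058,0.002],[0.069,-0.087,0.003],[0.092,-0.116,0.004],[0.114,-0.146,0.005]],"turn":[-0.065,-0.13,-0.195,-0.26,-0.326],"fingers":[0,0,0,0,0]}'
python3 -m crank '{"delta_pos":[[0.023,-0.029,0.001],[0.046,-0.058,0.002],[0.069,-0.087,0.003],[0.092,-0.116,0.004],[0.114,-0.146,0.005]],"turn":[-0.065,-0.13,-0.195,-0.26,-0.326],"fingers":[0,0,0,0,0]}'
python3 -m crank '{"delta_pos":[[0,0,0],[0,0,0],[0,0,0],[0,0,0],[0,0,0]],"turn":[0,0,0,0,0],"fingers":[0,0,0,0,0]}'
python3 - <<'E'
from h import *
T=pose(); np.save("T1.npy",T); im=ctrl.read_camera("wrist"); im=im[:,:,::-1].copy(); cv2.imwrite("pics/w1raw.png",im)
print(ctrl.observe()["tool_pos"],ctrl.observe()["eef_rot"])
th=np.radians(-2.5); o=np.array([655,-129.]); R=np.array([[np.cos(th),-np.sin(th)],[np.sin(th),np.cos(th)]])
W=lambda p:np.r_[o+R@np.array(p[:2],float),p[2]]
pts=[(-50,157,8),(85,157,8),(-50,-118,8),(0,140,81),(0,178.5,108),(0,82,85.5),(-50,104,60)]
for q in proj("wrist",[W(p) for p in pts],T): print(np.round(q)); cv2.circle(im,tuple(int(v) for v in q),3,(0,0,255),1)
cv2.imwrite("pics/w1.png",im)
E
```

```text
clock: 0.52
tool_pos: [319.1, 495.7, 215.0]
eef_rot: [-180.0, 0.0, 143.5]
contact_force: [0.6, -0.8, 0.5]
grip_width: 57.2
finger_force: 0.0
clock: 0.93
tool_pos: [433.1, 349.6, 220.3]
eef_rot: [-180.0, 0.0, 124.8]
contact_force: [0.4, 0.4, 0.2]
grip_width: 23.6
finger_force: 0.0
clock: 1.35
tool_pos: [547.1, 203.6, 225.2]
eef_rot: [-180.0, -0.0, 106.1]
contact_force: [0.6, 0.8, 0.5]
grip_width: 0.2
finger_force: 0.0
clock: 1.77
tool_pos: [661.1, 57.7, 230.0]
eef_rot: [-179.9, -0.0, 87.5]
contact_force: [0.7, 0.2, 0.0]
grip_width: 0.2
finger_force: 0.0
clock: 2.18
tool_pos: [659.7, 60.6, 230.5]
eef_rot: [-180.0, -0.0, 87.8]
contact_force: [-0.1, -0.9, 0.1]
grip_width: 0.2
finger_force: 0.0
[659.78837337  60.60553162 230.66335399] [-1.79988439e+02 -1.18060050e-02  8.77613691e+01]
[242. 203.]
[355. 203.]
[247. 391.]
[285. 237.]
[285. 206.]
[284. 292.]
[238. 262.]
```

View pics/w1.png

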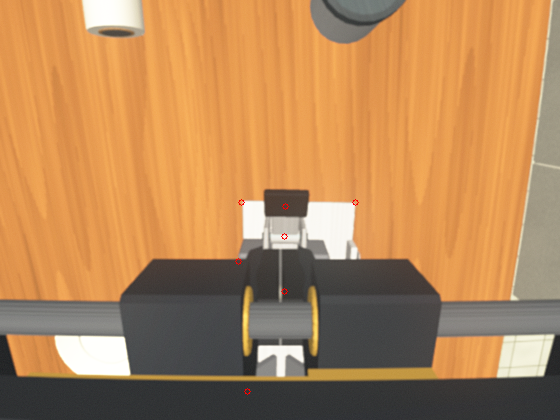

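Wrist view: the dispenser model projects onto the tray corners (242,203) and (355,203) and onto the tab (286,204), so the pose is good. The roll end is at (113,30). Next I press the tab.

```bash

python3 -m crank '{"delta_pos":[[0.0025,-0.004,-0.02],[0.0025,-0.004,-0.045],[0.0025,-0.004,-0.07],[0.0025,-0.004,-0.09],[0.0025,-0.004,-0.105]],"turn":[0,0,0,0,0],"fingers":[0,0,0,0,0]}'
python3 -m crank '{"delta_pos":[[0,0,-0.008],[0,0,-0.016],[0,0,-0.024],[0,0,-0.032],[0,0,-0.04]],"turn":[0,0,0,0,0],"fingers":[0,0,0,0,0]}'
python3 -m crank '{"delta_pos":[[0,0,-0.005],[0,0,-0.01],[0,0,-0.014],[0,0,-0.018],[0,0,-0.022]],"turn":[0,0,0,0,0],"fingers":[0,0,0,0,0]}'
python3 - <<'E'
from h import *
# roll from w1
T=np.load("T1.npy"); print(back("wrist",[[113.5,28],[84,27],[143,27]],30,T).round())
im=ctrl.read_camera("scene")[220:350,180:340,::-1]; cv2.imwrite("pics/s2.png",cv2.resize(im,None,fx=4,fy=4))
E
```

```text
clock: 2.65
tool_pos: [661.3, 56.3, 123.4]
eef_rot: [-179.9, 0.0, 87.7]
contact_force: [-1.2, -0.7, -0.3]
grip_width: 0.7
finger_force: 0.0
clock: 3.07
tool_pos: [663.9, 55.9, 86.3]
eef_rot: [179.9, -0.1, 87.6]
contact_force: [-0.5, 6.1, 5.6]
grip_width: 0.3
finger_force: 3.4
clock: 3.48
tool_pos: [663.6, 55.4, 63.8]
eef_rot: [179.9, -0.0, 87.6]
contact_force: [0.9, 1.6, 4.4]
grip_width: 0.4
finger_force: 1.6
[[497. 222.  30.]
 [467. 225.  30.]
 [527. 221.  30.]]
```

View pics/s2.png

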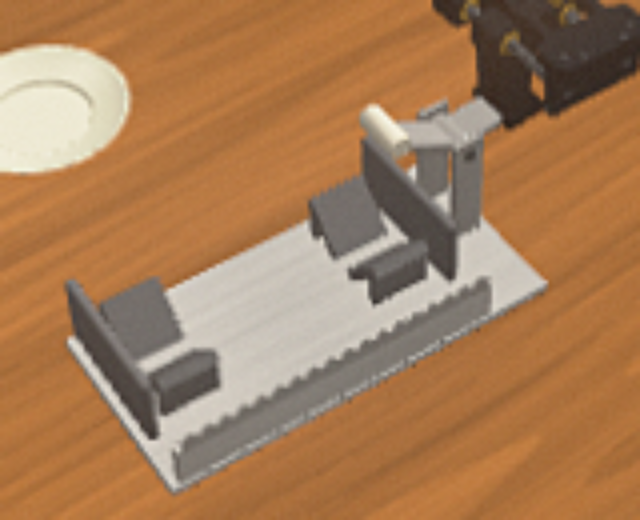

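```bash
python3 - <<'E'
from h import *
th=np.radians(-2.5); o=np.array([655,-129.]); R=np.array([[np.cos(th),-np.sin(th)],[np.sin(th),np.cos(th)]])
W=lambda p:np.r_[o+R@np.array(p[:2],float),p[2]]
s=ctrl.observe(); print(s["tool_pos"],s["contact_force"],s["clock"])
f=lambda P:((proj("scene",P)-[180,220])*4).round()
print("pin",f([W((0,140,81))]),"tcp",f([s["tool_pos"]]))
for j in(0,.3,.6,.9,1.2):
    a=j+np.radians(4.5); b=np.radians(35)-j   # tip at pin+58(-cos,+sin)
    print(j,"tip",f([W((0,140-58*np.cos(a),81+58*np.sin(a)))]),"tab",f([W((0,140+47*np.cos(b),81+47*np.sin(b)))]))
E
```

```text
[663.05606462  55.28314343  62.80371822] [1.0754689  1.31778557 2.72644245] 3.5333
pin [[447. 131.]] tcp [[502. 123.]]
0 tip [[372. 164.]] tab [[497.  75.]]
0.3 tip [[377. 142.]] tab [[504.  86.]]
0.6 tip [[389. 119.]] tab [[506. 100.]]
0.9 tip [[406.  96.]] tab [[503. 117.]]
1.2 tip [[426.  77.]] tab [[495. 135.]]
```

```bash
python3 - <<'E'
from h import *
im=ctrl.read_camera("scene")[225:290,250:330,::-1]; a=cv2.resize(im,(480,390),interpolation=cv2.INTER_CUBIC)
im=ctrl.read_camera("top")[115:180,285:345,::-1]; b=cv2.resize(im,(312,390)[:2],interpolation=cv2.INTER_CUBIC)
cv2.imwrite("pics/s3.png",np.hstack([a,b])); print(ctrl.observe()["contact_force"],ctrl.observe()["tool_pos"])
th=np.radians(-2.5); o=np.array([655,-129.]); R=np.array([[np.cos(th),-np.sin(th)],[np.sin(th),np.cos(th)]])
W=lambda p:np.r_[o+R@np.array(p[:2],float),p[2]]
for p in [(18,140,92),(-18,140,92),(18,140,8),(85,157,8),(-50,-118,8),(51,104,60),(0,123,137)]: print(p,((proj("scene",[W(p)])-[180,220])*4).round(),((proj("scene",[W(p)])-[250,225])*6).round())
E
```

```text
[-0.48572611  0.65641851  0.32230487] [662.57746267  54.92960845  62.92260173]
(18, 140, 92) [[465. 135.]] [[277. 172.]]
(-18, 140, 92) [[431. 102.]] [[226. 124.]]
(18, 140, 8) [[463. 226.]] [[274. 310.]]
(85, 157, 8) [[547. 278.]] [[401. 387.]]
(-50, -118, 8) [[ 63. 339.]] [[-325.  478.]]
(51, 104, 60) [[450. 226.]] [[254. 310.]]
(0, 123, 137) [[426.  77.]] [[219.  85.]]
```

View pics/s3.png

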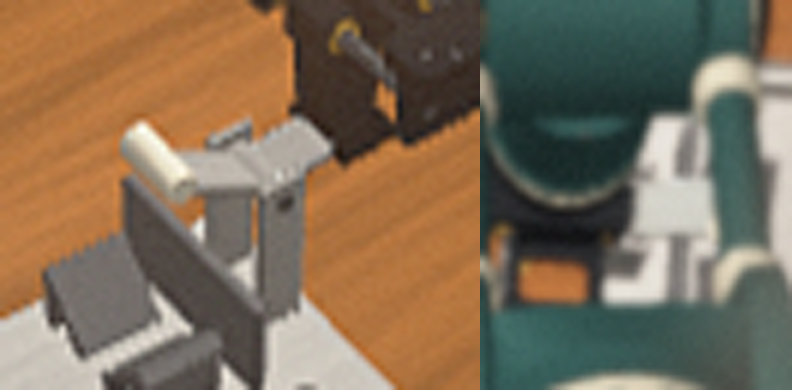

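The picture matches an earlier moment (tool at about z 86), so it may lag. I let it settle with an idle call and measure again.

```bash

python3 -m crank '{"delta_pos":[[0,0,-0.001],[0,0,-0.002],[0,0,-0.003],[0,0,-0.003],[0,0,-0.003]],"turn":[0,0,0,0,0],"fingers":[0,0,0,0,0]}'
python3 - <<'E'
from h import *
im=ctrl.read_camera("scene")[225:290,250:330,::-1]; a=cv2.resize(im,(480,390),interpolation=cv2.INTER_CUBIC)
old=cv2.imread("pics/s3.png")[:,:480]; print(np.abs(old.astype(int)-a).mean())
cv2.imwrite("pics/s4.png",a); print(ctrl.observe()["contact_force"],ctrl.observe()["tool_pos"])
E
```

```text
clock: 4.05
tool_pos: [662.7, 55.3, 60.4]
eef_rot: [-180.0, -0.0, 87.7]
contact_force: [-0.1, 1.5, 1.5]
grip_width: 0.8
finger_force: 0.9
3.5871866096866096
[-0.92531747  1.5069607   1.44299982] [662.69200863  55.31859258  60.42679101]
```

View pics/s4.png

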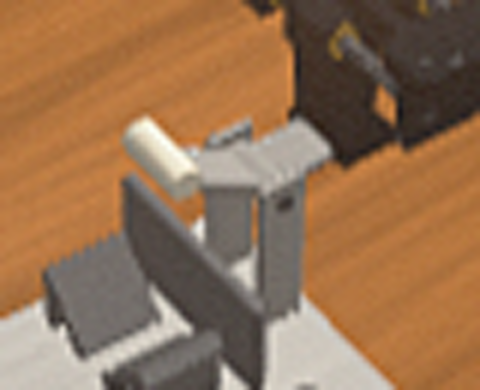

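```bash
python3 - <<'E'
from h import *
th=np.radians(-2.5); o=np.array([655,-129.]); R=np.array([[np.cos(th),-np.sin(th)],[np.sin(th),np.cos(th)]])
def onplane(uv,xl):
    A=back("scene",[uv],0)[0]; B=back("scene",[uv],200)[0]
    a=R.T@(A[:2]-o); b=R.T@(B[:2]-o); t=(xl-a[0])/(b[0]-a[0]); return np.round([*(a+t*(b-a)),200*t])
px=lambda c:[250+c[0]/6,225+c[1]/6]
for n,c,x in [("roller near end",(187,180),18),("roller far end",(138,130),-18),("tab/finger near corner",(345,162),17),("same x20",(400,140),20),("grey end near",(330,150),15),("grey end far",(295,122),-15)]: print(n,onplane(px(c),x))
E
```

```text
roller near end [ 18.  94. 114.]
roller far end [-18.  95. 114.]
tab/finger near corner [ 17. 177.  76.]
same x20 [ 20. 205.  75.]
grey end near [ 15. 170.  85.]
grey end far [-15. 175.  76.]
```

```bash
python3 - <<'E'
from h import *
T=pose(); im=ctrl.read_camera("wrist")[:,:,::-1].copy()
th=np.radians(-2.5); o=np.array([655,-129.]); R=np.array([[np.cos(th),-np.sin(th)],[np.sin(th),np.cos(th)]])
W=lambda p:np.r_[o+R@np.array(p[:2],float),p[2]]
for p in [(-50,157,8),(85,157,8),(-20,172,80),(20,172,80),(-20,202,80),(20,202,80)]:
    q=proj("wrist",[W(p)],T)[0]; print(p,q.round()); cv2.circle(im,tuple(int(v) for v in q),3,(0,0,255) if p[2]<9 else (255,0,255),1)
print("tcp",proj("wrist",[T[:3,3]],T))
b=cv2.imread("pics/s4.png")
cv2.imwrite("pics/w2.png",im)
E
```

```text
(-50, 157, 8) [211. 254.]
(85, 157, 8) [402. 254.]
(-20, 172, 80) [242. 282.]
(20, 172, 80) [323. 282.]
(-20, 202, 80) [240. 224.]
(20, 202, 80) [326. 224.]
tcp [[282.0114437  243.98671795]]
```

View pics/w2.png

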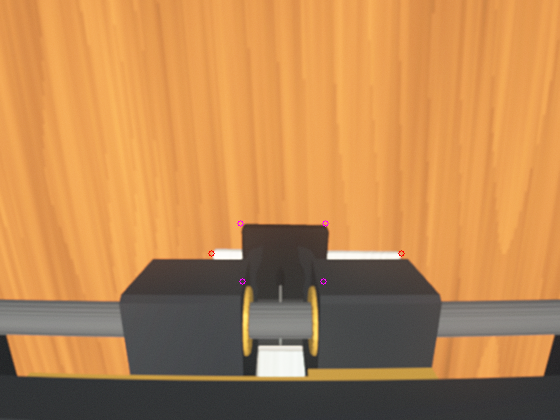

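The tray corners project correctly, at (211,254) and (402,254). The tab's end is at (285,224), level at z≈80, so the arm is only about half way and I keep pressing while tracking the roller.

```bash
cat >> h.py <<'E'
th=np.radians(-2.5); o=np.array([655,-129.]); R=np.array([[np.cos(th),-np.sin(th)],[np.sin(th),np.cos(th)]])
W=lambda p:np.r_[o+R@np.array(p[:2],float),p[2]]
def onplane(uv,xl):
    A=back("scene",[uv],0)[0]; B=back("scene",[uv],200)[0]
    a=R.T@(A[:2]-o); b=R.T@(B[:2]-o); t=(xl-a[0])/(b[0]-a[0]); return np.round([*(a+t*(b-a)),200*t])
def roller():
    im=ctrl.read_camera("scene").astype(int); m=((im[:,:,2]>165)&(im[:,:,0]-im[:,:,2]>12)&(im[:,:,0]-im[:,:,2]<60)).astype(np.uint8)
    m[:228]=0;m[266:]=0;m[:,:262]=0;m[:,302:]=0
    n,l,s,c=cv2.connectedComponentsWithStats(m)
    for i in np.argsort(-s[1:,4])[:2]+1:
        p=onplane(c[i],0); print(s[i],c[i].round(1),p,"angle",round(np.arctan2(p[2]-81,140-p[1])-0.078,2))
    return im
E
python3 -m crank '{"delta_pos":[[0,0,-0.003],[0,0,-0.006],[0,0,-0.009],[0,0,-0.01],[0,0,-0.01]],"turn":[0,0,0,0,0],"fingers":[0,0,0,0,0]}'
python3 -c "
from h import *
roller()"
```

```text
clock: 4.57
tool_pos: [663.1, 55.5, 50.3]
eef_rot: [180.0, -0.0, 87.7]
contact_force: [0.3, 1.6, 1.7]
grip_width: 0.4
finger_force: 1.2
[287 248  15   7  54] [295.8 250.9] [  0. 152.  80.] angle -3.14
[276 240  10  10  40] [280.2 244.2] [  0. 104. 130.] angle 0.86
```

```bash

python3 -m crank '{"delta_pos":[[0,0,-0.002],[0,0,-0.004],[0,0,-0.006],[0,0,-0.007],[0,0,-0.008]],"turn":[0,0,0,0,0],"fingers":[0,0,0,0,0]}'
python3 -c "
from h import *
roller()"
python3 -m crank '{"delta_pos":[[0,0,-0.001],[0,0,-0.002],[0,0,-0.003],[0,0,-0.004],[0,0,-0.005]],"turn":[0,0,0,0,0],"fingers":[0,0,0,0,0]}'
python3 -c "
from h import *
roller()"
```

```text
clock: 5.03
tool_pos: [663.3, 54.7, 42.6]
eef_rot: [180.0, 0.0, 87.6]
contact_force: [-0.6, -0.6, 5.7]
grip_width: 0.3
finger_force: 2.0
[279 236  11  10  37] [283.5 240.6] [ -0. 114. 137.] angle 1.06
[290 249  12   6  30] [296.3 251.7] [  0. 154.  76.] angle -2.88
clock: 5.5
tool_pos: [663.3, 55.4, 37.6]
eef_rot: [180.0, -0.0, 87.7]
contact_force: [0.2, 0.1, 4.7]
grip_width: 0.4
finger_force: 1.9
[281 235  11   9  37] [285.8 238.8] [  0. 121. 139.] angle 1.18
[294 251   6   4  12] [296.8 252.4] [  0. 156.  73.] angle -2.76
```

```bash

python3 -m crank '{"delta_pos":[[0,0,-0.001],[0,0,-0.002],[0,0,-0.003],[0,0,-0.004],[0,0,-0.004]],"turn":[0,0,0,0,0],"fingers":[0,0,0,0,0]}'
python3 -c "
from h import *
roller()"
python3 -m crank '{"delta_pos":[[0,0,0.004],[0,0,0.008],[0,0,0.012],[0,0,0.016],[0,0,0.02]],"turn":[0,0,0,0,0],"fingers":[0,0,0,0,0]}'
python3 -c "
from h import *
im=roller()[225:290,250:330,::-1].astype(np.uint8); cv2.imwrite('pics/s5.png',cv2.resize(im,(480,390),interpolation=cv2.INTER_CUBIC))"
```

```text
clock: 5.97
tool_pos: [663.4, 55.4, 35.0]
eef_rot: [180.0, -0.0, 87.7]
contact_force: [-1.4, 0.5, 10.2]
grip_width: 0.4
finger_force: 4.3
[282 234  11   9  37] [287.1 238.2] [  0. 125. 139.] angle 1.24
[295 252   7   4  13] [297.7 253. ] [  0. 159.  69.] angle -2.66
clock: 6.43
tool_pos: [662.4, 55.3, 53.2]
eef_rot: [-179.9, 0.0, 87.7]
contact_force: [-0.0, -0.6, 0.6]
grip_width: 0.2
finger_force: 0.0
[282 234  11   9  39] [286.9 238. ] [  0. 124. 140.] angle 1.23
[295 252   7   4  12] [297.7 252.9] [  0. 159.  70.] angle -2.69
```

Keeper is at its stop (force rises to 10 N) and stays there when released. On to the roll.

```bash

python3 -m crank '{"delta_pos":[[0,0.01,0.03],[0,0.02,0.06],[0,0.03,0.09],[-0.01,0.04,0.115],[-0.03,0.05,0.13]],"turn":[0,0,0.02,0.04,0.072],"fingers":[0,0,0.3,1,1]}'
python3 -m crank '{"delta_pos":[[-0.03,0.016,0],[-0.06,0.033,0],[-0.09,0.05,0],[-0.12,0.067,0],[-0.135,0.075,-0.01]],"turn":[0,0,0,0,0],"fingers":[1,1,1,1,1]}'
python3 -m crank '{"delta_pos":[[0,0,0],[0,0,0],[0,0,0],[0,0,0],[0,0,0]],"turn":[0,0,0,0,0],"fingers":[1,1,1,1,1]}'
python3 - <<'E'
from h import *
roller()
T=pose(); im=ctrl.read_camera("wrist"); np.save("T3.npy",T); print(T[:3,3].round(1),ctrl.observe()["eef_rot"].round(1))
i=im.astype(int); m=((i.min(2)>150)&(i.max(2)-i.min(2)<45)).astype(np.uint8)
n,l,s,c=cv2.connectedComponentsWithStats(m)
for k in np.argsort(-s[1:,4])[:4]+1: print(s[k],c[k].round())
k=np.argmax(s[1:,4])+1; v0=s[k,1]
for v in range(v0,v0+s[k,3],15):
    q=np.where(l[v]==k)[0]; print(v,q.min(),q.max(),back("wrist",[[q.min(),v],[q.max(),v]],33.5,T)[:,:2].round(1).tolist())
o2=im[:,:,::-1].copy()
for y in(200,220,255,290): 
  q=proj("wrist",[[499,y,61]],T)[0]; cv2.circle(o2,tuple(int(a) for a in q),3,(0,0,255),1)
cv2.imwrite("pics/w3.png",o2)
E
```

```text
clock: 6.9
tool_pos: [636.0, 105.8, 187.6]
eef_rot: [179.6, -0.0, 91.8]
contact_force: [1.0, -0.1, 0.6]
grip_width: 18.5
finger_force: 0.0
clock: 7.32
tool_pos: [496.1, 182.0, 175.4]
eef_rot: [179.9, -0.1, 91.8]
contact_force: [0.8, 0.6, -0.0]
grip_width: 51.6
finger_force: 0.0
clock: 7.73
tool_pos: [499.3, 179.8, 174.0]
eef_rot: [180.0, -0.0, 91.7]
contact_force: [-0.3, -0.5, -0.1]
grip_width: 84.8
finger_force: 0.0
[282 234  11   9  38] [287.  238.1] [  0. 125. 140.] angle 1.24
[297 252   3   2   4] [298.  252.2] [  0. 160.  71.] angle -2.76
[499.2 179.8 173.9] [180.    0.   91.7]
[ 255   60   63   93 5488] [285. 105.]
[370 337  35  17 471] [386. 346.]
[366 356  11  20 142] [371. 368.]
[417 345  14  11  92] [424. 350.]
60 257 286 [[475.2, 292.7], [500.0, 293.4]]
75 256 317 [[474.5, 280.5], [527.1, 282.0]]
90 256 316 [[474.7, 268.1], [526.9, 269.6]]
105 256 315 [[474.8, 255.5], [526.6, 257.0]]
120 255 314 [[474.1, 242.7], [526.4, 244.2]]
135 255 313 [[474.2, 229.6], [526.2, 231.1]]
150 262 312 [[480.7, 216.4], [526.0, 217.7]]
```

View pics/w3.png

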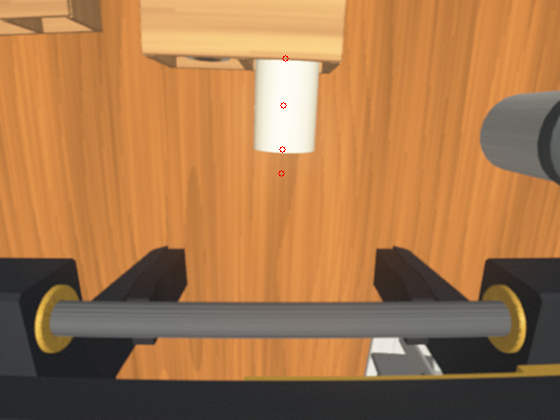

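The roll end is at (285,150) with its axis at x≈500.5, and the box face is at y≈290. I straddle the protruding part at y≈250.

```bash

python3 -m crank '{"delta_pos":[[0.001,0.02,0],[0.001,0.04,0],[0.001,0.06,-0.015],[0.001,0.07,-0.04],[0.001,0.07,-0.07]],"turn":[-0.02,-0.02,-0.02,-0.02,-0.02],"fingers":[1,1,1,1,1]}'
python3 -m crank '{"delta_pos":[[0,0,-0.03],[0,0,-0.055],[0,0,-0.07],[0,0,-0.08],[0,0,-0.085]],"turn":[0,0,0,0,0],"fingers":[1,1,1,1,1]}'
python3 -m crank '{"delta_pos":[[0,0,-0.003],[0,0,-0.004],[0,0,-0.004],[0,0,-0.004],[0,0,-0.004]],"turn":[0,0,0,0,0],"fingers":[1,0.5,0.5,0.5,0.5]}'
python3 -m crank '{"delta_pos":[[0,0,0],[0,0,0],[0,0,0],[0,0,0],[0,0,0]],"turn":[0,0,0,0,0],"fingers":[0.4,0.4,0.4,0.4,0.4]}'
```

```text
clock: 8.25
tool_pos: [501.8, 253.0, 105.3]
eef_rot: [179.7, -0.2, 90.7]
contact_force: [-0.6, 0.4, -0.9]
grip_width: 88.3
finger_force: 0.0
clock: 8.67
tool_pos: [498.4, 249.6, 16.8]
eef_rot: [-179.9, 0.1, 90.6]
contact_force: [0.6, -1.5, -0.4]
grip_width: 88.1
finger_force: 0.0
clock: 9.08
tool_pos: [499.9, 250.7, 15.8]
eef_rot: [179.9, -0.0, 90.6]
contact_force: [-1.0, 0.1, -0.2]
grip_width: 63.2
finger_force: 0.0
clock: 9.5
tool_pos: [499.8, 250.5, 15.2]
eef_rot: [179.9, -0.0, 90.6]
contact_force: [2.8, 0.1, 2.3]
grip_width: 50.1
finger_force: 26.4
```

Width 50 rather than 55 means the pads are off the roll's centre height. I open and lower cautiously.

```bash

python3 -m crank '{"delta_pos":[[0,0,0],[0,0,0],[0,0,-0.004],[0,0,-0.008],[0,0,-0.012]],"turn":[0,0,0,0,0],"fingers":[0.8,0.8,0.8,0.8,0.8]}'
python3 -m crank '{"delta_pos":[[0,0,0],[0,0,0],[0,0,0],[0,0,0],[0,0,0]],"turn":[0,0,0,0,0],"fingers":[0.4,0.4,0.4,0.4,0.4]}'
```

```text
clock: 9.92
tool_pos: [498.3, 250.1, 1.7]
eef_rot: [-179.9, 0.0, 90.6]
contact_force: [-0.8, -1.2, -0.5]
grip_width: 70.5
finger_force: 0.0
clock: 10.33
tool_pos: [498.8, 250.2, 2.4]
eef_rot: [-180.0, 0.0, 90.6]
contact_force: [-0.5, -0.3, -1.8]
grip_width: 54.6
finger_force: 29.8
```

Now 54.6 mm at 30 N: the pads are at mid-height. I pull it out.

```bash

python3 -m crank '{"delta_pos":[[0,-0.004,0.001],[0,-0.012,0.001],[0,-0.022,0.001],[0,-0.034,0.001],[0,-0.046,0.001]],"turn":[0,0,0,0,0],"fingers":[0.4,0.4,0.4,0.4,0.4]}'
python3 -m crank '{"delta_pos":[[0,-0.012,0],[0,-0.024,0],[0,-0.036,0],[0,-0.048,0],[0,-0.06,0]],"turn":[0,0,0,0,0],"fingers":[0.4,0.4,0.4,0.4,0.4]}'
python3 -m crank '{"delta_pos":[[0,-0.012,0],[0,-0.022,0],[0,-0.032,0],[0,-0.04,0],[0,-0.046,0]],"turn":[0,0,0,0,0],"fingers":[0.4,0.4,0.4,0.4,0.4]}'
python3 -m crank '{"delta_pos":[[0,0,-0.001],[0,0,-0.002],[0,0,-0.003],[0,0,-0.004],[0,0,-0.005]],"turn":[0,0,0,0,0],"fingers":[0.4,0.4,0.4,0.4,0.4]}'
python3 - <<'E'
from h import *
im=ctrl.read_camera("top"); i=im.astype(int)
m=((i.min(2)>140)&(i.max(2)-i.min(2)<50)).astype(np.uint8); m[:190]=0;m[225:]=0;m[:,200:][:,120:]=0; m[:,:200]=0
n,l,s,c=cv2.connectedComponentsWithStats(m)
for k in range(1,n):
    if s[k,4]>40: print(s[k],c[k].round(1),back("top",[[s[k,0],c[k,1]],[s[k,0]+s[k,2],c[k,1]]],40)[:,:2].round().tolist())
cv2.imwrite("pics/t4.png",cv2.resize(im[120:260,150:420,::-1],None,fx=2.8,fy=2.8))
E
```

```text
clock: 10.75
tool_pos: [498.6, 202.8, 3.4]
eef_rot: [-180.0, 0.0, 90.6]
contact_force: [0.6, 0.2, -2.6]
grip_width: 55.1
finger_force: 29.8
clock: 11.17
tool_pos: [498.9, 142.9, 3.6]
eef_rot: [-180.0, -0.0, 90.6]
contact_force: [0.5, 0.8, -2.7]
grip_width: 54.8
finger_force: 29.8
clock: 11.58
tool_pos: [498.8, 97.2, 3.5]
eef_rot: [-180.0, 0.0, 90.6]
contact_force: [-0.0, 0.7, -3.0]
grip_width: 54.8
finger_force: 29.8
clock: 12.0
tool_pos: [499.2, 98.6, -1.4]
eef_rot: [180.0, -0.0, 90.7]
contact_force: [-0.6, -0.6, -2.7]
grip_width: 54.7
finger_force: 29.8
[224 197  28  18 456] [237.  205.4] [[501.0, 264.0], [503.0, 183.0]]
```

The roll hangs in the gripper, fully out (inner end y≈264, box face 290). I lower it, release, and back off for a look.

```bash

python3 -m crank '{"delta_pos":[[0,0,-0.001],[0,0,-0.002],[0,0,-0.003],[0,0,-0.003],[0,0,-0.003]],"turn":[0,0,0,0,0],"fingers":[0.4,0.4,0.4,0.4,0.4]}'
python3 -m crank '{"delta_pos":[[0,0,0],[0,0,0],[0,0,0],[0,0,0],[0,0,0]],"turn":[0,0,0,0,0],"fingers":[0.5,0.7,1,1,1]}'
python3 -m crank '{"delta_pos":[[0,0,0.02],[0,0,0.05],[0,0,0.09],[0,-0.02,0.13],[0,-0.045,0.165]],"turn":[0,0,0,0,0],"fingers":[1,1,1,1,1]}'
python3 -m crank '{"delta_pos":[[0,-0.02,0.02],[0,-0.035,0.035],[0,-0.045,0.045],[0,-0.045,0.045],[0,-0.045,0.045]],"turn":[0,0,0,0,0],"fingers":[1,1,1,1,1]}'
python3 -m crank '{"delta_pos":[[0,0,0],[0,0,0],[0,0,0],[0,0,0],[0,0,0]],"turn":[0,0,0,0,0],"fingers":[1,1,1,1,1]}'
python3 - <<'E'
from h import *
T=pose(); im=ctrl.read_camera("wrist"); print(T[:3,3].round(1),ctrl.observe()["eef_rot"].round(1))
i=im.astype(int); m=((i.min(2)>150)&(i.max(2)-i.min(2)<45)).astype(np.uint8); m[260:]=0
n,l,s,c=cv2.connectedComponentsWithStats(m)
k=np.argmax(s[1:,4])+1; v0=s[k,1]; print(s[k])
for v in list(range(v0,v0+s[k,3],12))+[v0+s[k,3]-1]:
    q=np.where(l[v]==k)[0]; a=back("wrist",[[q.min(),v],[q.max(),v]],27.5,T)[:,:2]; print(v,q.min(),q.max(),a.round(1).tolist(),a.mean(0).round(1))
u=c[k,0]; print("ends: top-edge z55",back("wrist",[[u,v0],[u,v0+s[k,3]]],55,T)[:,1].round(1)," z27",back("wrist",[[u,v0],[u,v0+s[k,3]]],27.5,T)[:,1].round(1),"z3",back("wrist",[[u,v0+s[k,3]]],3,T).round(1))
cv2.imwrite("pics/w5.png",im[:,:,::-1])
roller()
E
```

```text
clock: 12.47
tool_pos: [499.2, 98.4, -3.8]
eef_rot: [180.0, -0.0, 90.6]
contact_force: [-2.0, -1.7, 4.8]
grip_width: 54.7
finger_force: 29.8
clock: 12.88
tool_pos: [499.1, 98.4, -4.5]
eef_rot: [180.0, -0.0, 90.6]
contact_force: [0.5, -0.5, -0.9]
grip_width: 79.0
finger_force: 0.0
clock: 13.3
tool_pos: [499.1, 56.5, 159.0]
eef_rot: [179.9, -0.0, 90.8]
contact_force: [1.1, -0.4, -0.9]
grip_width: 88.0
finger_force: 0.0
clock: 13.72
tool_pos: [499.0, 10.7, 201.7]
eef_rot: [180.0, -0.0, 90.6]
contact_force: [0.1, 1.4, -0.8]
grip_width: 88.1
finger_force: 0.0
clock: 14.13
tool_pos: [498.6, 11.3, 201.3]
eef_rot: [-179.9, -0.0, 90.7]
contact_force: [-0.5, 0.9, 0.5]
grip_width: 88.1
finger_force: 0.0
[498.6  11.3 201.3] [-179.9   -0.    90.7]
[ 255    0   61  131 7263]
0 257 314 [[474.5, 181.3], [526.5, 181.9]] [500.5 181.6]
12 257 314 [[474.4, 171.2], [526.8, 171.8]] [500.6 171.5]
24 256 314 [[473.5, 161.0], [527.1, 161.5]] [500.3 161.3]
36 256 313 [[473.4, 150.6], [526.5, 151.2]] [500.  150.9]
48 256 312 [[473.4, 140.2], [525.9, 140.7]] [499.6 140.4]
60 256 311 [[473.3, 129.5], [525.3, 130.1]] [499.3 129.8]
72 256 310 [[473.3, 118.8], [524.6, 119.3]] [499.  119.1]
84 256 310 [[473.2, 107.9], [525.0, 108.4]] [499.1 108.2]
96 255 309 [[472.2, 96.8], [524.3, 97.4]] [498.3  97.1]
108 255 308 [[472.1, 85.6], [523.7, 86.2]] [497.9  85.9]
120 255 307 [[472.0, 74.2], [523.1, 74.8]] [497.5  74.5]
130 293 293 [[509.5, 65.0], [509.5, 65.0]] [509.5  65. ]
ends: top-edge z55 [173.3  65. ]  z27 [181.5  63.9] z3 [[500.2  63.    3. ]]
[282 234  11   9  39] [287. 238.] [  0. 124. 140.] angle 1.23
[295 252   7   4  11] [297.8 253. ] [  0. 159.  69.] angle -2.66
```

The roll lies at (285,65) in the wrist view: free end y≈64.5, so centre ≈(500.3,164.5), and axis yaw ≈88.2°. I grasp it at the middle.

```bash

python3 -m crank '{"delta_pos":[[0,0.03,0],[0.001,0.065,0],[0.0015,0.1,0],[0.0015,0.13,0],[0.0015,0.153,-0.01]],"turn":[-0.01,-0.02,-0.03,-0.04,-0.042],"fingers":[1,1,1,1,1]}'
python3 -m crank '{"delta_pos":[[0,0,-0.03],[0,0,-0.06],[0,0,-0.09],[0,0,-0.12],[0,0,-0.14]],"turn":[0,0,0,0,0],"fingers":[1,1,1,1,1]}'
python3 -m crank '{"delta_pos":[[0,0,-0.02],[0,0,-0.035],[0,0,-0.045],[0,0,-0.052],[0,0,-0.054]],"turn":[0,0,0,0,0],"fingers":[1,1,1,1,1]}'
```

```text
clock: 14.65
tool_pos: [501.9, 166.5, 194.2]
eef_rot: [179.8, -0.1, 88.2]
contact_force: [1.1, 0.2, 1.1]
grip_width: 88.1
finger_force: 0.0
clock: 15.07
tool_pos: [498.7, 163.5, 49.1]
eef_rot: [-179.8, 0.1, 88.3]
contact_force: [-1.2, -0.6, 0.0]
grip_width: 88.2
finger_force: 0.0
clock: 15.48
tool_pos: [499.9, 163.6, -2.9]
eef_rot: [-179.9, 0.0, 88.2]
contact_force: [-0.1, -0.1, -1.0]
grip_width: 88.0
finger_force: 0.0
```

```bash

python3 -m crank '{"delta_pos":[[0,0.001,-0.001],[0,0.001,-0.001],[0,0.001,-0.001],[0,0.001,-0.001],[0,0.001,-0.001]],"turn":[0,0,0,0,0],"fingers":[0.6,0.4,0.4,0.4,0.4]}'
python3 -m crank '{"delta_pos":[[0,0,0],[0,0,0],[0,0,0.003],[0,0,0.01],[0,0,0.02]],"turn":[0,0,0,0,0],"fingers":[0.4,0.4,0.4,0.4,0.4]}'
python3 -m crank '{"delta_pos":[[0,0,0.02],[0,0,0.045],[0,0,0.065],[0,0,0.08],[0,-0.01,0.09]],"turn":[0,0,0,0,0],"fingers":[0.4,0.4,0.4,0.4,0.4]}'
```

```text
clock: 15.9
tool_pos: [501.2, 165.0, -2.1]
eef_rot: [179.9, -0.0, 88.2]
contact_force: [0.1, 0.4, 0.0]
grip_width: 57.0
finger_force: 0.0
clock: 16.32
tool_pos: [498.5, 164.2, 15.9]
eef_rot: [-179.8, 0.1, 88.2]
contact_force: [0.1, -0.4, -5.2]
grip_width: 54.6
finger_force: 30.0
clock: 16.73
tool_pos: [501.6, 155.9, 109.7]
eef_rot: [179.8, -0.1, 88.3]
contact_force: [0.5, 0.2, -4.4]
grip_width: 54.8
finger_force: 30.0
```

```bash

python3 -m crank '{"delta_pos":[[0.005,-0.02,0],[0.01,-0.05,0],[0.016,-0.08,0],[0.022,-0.11,0],[0.03,-0.142,0]],"turn":[0,0,0,-0.006,-0.012],"fingers":[0.4,0.4,0.4,0.4,0.4]}'
python3 -m crank '{"delta_pos":[[0.006,-0.03,0],[0.012,-0.06,0],[0.018,-0.09,0],[0.024,-0.12,0],[0.03,-0.141,0]],"turn":[0,0,0,0,0],"fingers":[0.4,0.4,0.4,0.4,0.4]}'
python3 -m crank '{"delta_pos":[[0.02,0,0],[0.045,0,0],[0.065,0,0],[0.085,0,0],[0.095,0,0]],"turn":[0,0,0,0,0],"fingers":[0.4,0.4,0.4,0.4,0.4]}'
python3 -m crank '{"delta_pos":[[0,0,0],[0,0,0],[0,0,0],[0,0,0],[0,0,0]],"turn":[0,0,0,0,0],"fingers":[0.4,0.4,0.4,0.4,0.4]}'
python3 - <<'E'
from h import *
s=ctrl.observe(); t=s["tool_pos"]; print(t,s["eef_rot"],R.T@(t[:2]-o))
roller()
im=ctrl.read_camera("scene")[:,:,::-1].copy(); cv2.imwrite("pics/s6.png",im)
E
```

```text
clock: 17.15
tool_pos: [529.3, 11.1, 106.8]
eef_rot: [-179.9, 0.0, 87.6]
contact_force: [0.7, 0.0, -4.3]
grip_width: 54.1
finger_force: 30.0
clock: 17.57
tool_pos: [559.5, -131.4, 106.7]
eef_rot: [-179.9, 0.1, 87.5]
contact_force: [0.5, 0.4, -4.1]
grip_width: 54.5
finger_force: 30.0
clock: 17.98
tool_pos: [656.7, -129.1, 106.6]
eef_rot: [180.0, 0.0, 87.5]
contact_force: [0.3, 0.3, -3.1]
grip_width: 54.4
finger_force: 30.0
clock: 18.4
tool_pos: [654.4, -128.2, 106.9]
eef_rot: [-179.9, -0.0, 87.5]
contact_force: [0.2, -0.1, -4.0]
grip_width: 54.5
finger_force: 30.0
[ 654.40648546 -128.16897445  106.94989346] [-1.79949567e+02 -1.36274049e-03  8.75358712e+01] [-0.62919847  0.80434586]
[266 234  18  16 108] [276.7 240. ] [  0.  94. 150.] angle 0.9
[282 234  11   9  39] [286.9 238. ] [  0. 124. 140.] angle 1.23
```

```bash
python3 - <<'E'
from h import *
im=cv2.imread("pics/s6.png"); t=ctrl.observe()["tool_pos"]; zc=t[2]+30.5
big=cv2.resize(im[215:345,190:325],None,fx=4.4,fy=4.4,interpolation=cv2.INTER_CUBIC)
f=lambda P:((proj("scene",P)-[190,215]+.5)*4.4).astype(int)
def dots(P,col):
    for q in f(P): cv2.circle(big,tuple(int(a) for a in q),1,col,-1)
a=np.linspace(0,2*np.pi,60)
for s in(-100,100): dots([W((27.5*np.cos(k),s,zc+27.5*np.sin(k))) for k in a],(0,0,255))
for y in(-104,104): dots([W((x,y,60)) for x in np.linspace(-50,60,40)],(255,0,255))
dots([W((x,-118,8)) for x in np.linspace(-50,85,40)],(0,255,0)); dots([W((85,y,8)) for y in np.linspace(-118,157,60)],(0,255,0))
cv2.imwrite("pics/s7.png",big); print(big.shape)
E
```

```text
(572, 594, 3)
```

View pics/s7.png

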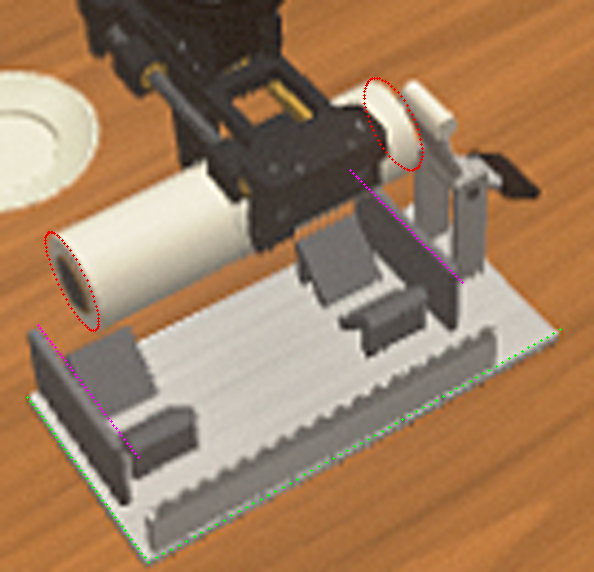

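The overlay fits: tray edges (green) coincide, and the roll end at (72,280) lies on the predicted outline between the cheeks. The keeper roller at (432,110) is clear. I lower the roll.

```bash

python3 -m crank '{"delta_pos":[[0,-0.001,-0.01],[0,-0.001,-0.025],[0,-0.001,-0.04],[0,-0.001,-0.053],[0,-0.001,-0.063]],"turn":[0,0,0,0,0],"fingers":[0.4,0.4,0.4,0.4,0.4]}'
python3 -m crank '{"delta_pos":[[0,0,-0.005],[0,0,-0.01],[0,0,-0.015],[0,0,-0.019],[0,0,-0.021]],"turn":[0,0,0,0,0],"fingers":[0.4,0.4,0.4,0.4,0.4]}'
python3 -m crank '{"delta_pos":[[0,0,-0.001],[0,0,-0.002],[0,0,-0.003],[0,0,-0.004],[0,0,-0.005]],"turn":[0,0,0,0,0],"fingers":[0.4,0.4,0.4,0.4,0.4]}'
```

```text
clock: 18.92
tool_pos: [654.3, -129.0, 41.8]
eef_rot: [-179.9, -0.0, 87.5]
contact_force: [0.1, -0.1, -4.7]
grip_width: 54.6
finger_force: 30.0
clock: 19.33
tool_pos: [655.7, -129.3, 22.9]
eef_rot: [180.0, 0.0, 87.5]
contact_force: [0.1, 0.4, -4.3]
grip_width: 54.4
finger_force: 30.0
clock: 19.75
tool_pos: [656.1, -129.2, 19.3]
eef_rot: [179.9, -0.0, 87.5]
contact_force: [-5.1, 1.4, 6.8]
grip_width: 54.6
finger_force: 30.0
```

```bash

python3 -m crank '{"delta_pos":[[-0.001,0,0],[-0.0015,0,-0.0005],[-0.0015,0,-0.001],[-0.0015,0,-0.0015],[-0.0015,0,-0.002]],"turn":[0,0,0,0,0],"fingers":[0.4,0.4,0.4,0.4,0.4]}'
```

```text
clock: 20.17
tool_pos: [655.9, -129.3, 19.1]
eef_rot: [179.8, 0.0, 87.5]
contact_force: [-3.4, 3.1, 13.7]
grip_width: 54.5
finger_force: 30.0
```

Fx is negative while it rests about 3 mm high, so it sits on one flank; I shift it toward -x.

```bash

python3 -m crank '{"delta_pos":[[0,0,0.002],[-0.002,0,0.003],[-0.003,0,0.003],[-0.003,0,0.002],[-0.003,0,0.001]],"turn":[0,0,0,0,0],"fingers":[0.4,0.4,0.4,0.4,0.4]}'
python3 -m crank '{"delta_pos":[[0,0,-0.001],[0,0,-0.002],[0,0,-0.002],[0,0,-0.003],[0,0,-0.003]],"turn":[0,0,0,0,0],"fingers":[0.4,0.4,0.4,0.4,0.4]}'
```

```text
clock: 20.58
tool_pos: [652.8, -129.7, 19.0]
eef_rot: [179.8, 0.0, 87.5]
contact_force: [0.9, 0.3, 11.8]
grip_width: 54.3
finger_force: 30.0
clock: 21.0
tool_pos: [653.3, -129.5, 18.4]
eef_rot: [179.8, -0.0, 87.4]
contact_force: [-3.4, 2.4, 18.5]
grip_width: 54.7
finger_force: 30.0
```

```bash

python3 -m crank '{"delta_pos":[[0,0,0.001],[0,0,0.002],[0,0,0.002],[0,0,0.002],[0,0,0.002]],"turn":[0,0,0,0,0],"fingers":[0.4,0.4,0.4,0.55,0.7]}'
python3 -m crank '{"delta_pos":[[0,0,0],[0,0,0],[0,0,0],[0,0,0],[0,0,0]],"turn":[0,0,0,0,0],"fingers":[0.85,0.9,0.9,0.9,0.9]}'
python3 - <<'E'
from h import *
im=ctrl.read_camera("scene"); cv2.imwrite("pics/s8.png",im[:,:,::-1])
i=im.astype(int); d=i[:,:,0]-i[:,:,2]
m=((i[:,:,2]>140)&(d>5)&(d<60)).astype(np.uint8); m[:235]=0; m[:, :190]=0; m[:,310:]=0; m[325:]=0
n,l,s,c=cv2.connectedComponentsWithStats(m)
for k in range(1,n):
    if s[k,4]>60: print(s[k],c[k].round(1))
# predicted silhouettes: top line of roll and end
for z in(46,50):
    print(z,"end-y top",proj("scene",[W((0,-100,z+27.5))]).round(1),"+y top",proj("scene",[W((0,100,z+27.5))]).round(1))
    for y in(-90,-60,60): 
        q=proj("scene",[W((27.5*np.cos(a),y,z+27.5*np.sin(a))) for a in np.linspace(0,6.28,90)]); u=round(q[:,0].mean()); print("  y",y,"col",u,"rows at col",q[np.abs(q[:,0]-u)<2][:,1].min().round(1))
E
```

```text
clock: 21.42
tool_pos: [651.9, -129.6, 17.3]
eef_rot: [179.9, 0.0, 87.6]
contact_force: [1.0, -0.1, 0.2]
grip_width: 59.1
finger_force: 0.4
clock: 21.83
tool_pos: [650.3, -129.1, 15.3]
eef_rot: [-179.9, -0.0, 87.5]
contact_force: [-1.1, -0.1, 0.6]
grip_width: 79.3
finger_force: 0.0
[190 235  22  28 486] [198.9 246.9]
[264 260  21  20 182] [275.6 268. ]
[ 219  274   91   51 1136] [265.5 301.2]
[206 278  42  32 680] [226.6 293.6]
46 end-y top [[209.  297.1]] +y top [[279.  261.4]]
  y -90 col 214 rows at col 294.4
  y -60 col 225 rows at col 288.8
  y 60 col 266 rows at col 266.8
50 end-y top [[208.8 296. ]] +y top [[279.  260.3]]
  y -90 col 214 rows at col 293.7
  y -60 col 225 rows at col 288.1
  y 60 col 266 rows at col 265.6
```

```bash

python3 -m crank '{"delta_pos":[[0,0,0.02],[0,0,0.05],[0,0,0.09],[0,0,0.13],[0,0,0.17]],"turn":[0,0,0,0,0],"fingers":[0.9,0.9,0.9,0.9,0.9]}'
python3 -m crank '{"delta_pos":[[0.003,0.03,0],[0.006,0.065,0],[0.01,0.1,0],[0.012,0.135,0],[0.014,0.17,0]],"turn":[0,0,0,0,0],"fingers":[0.5,0,0,0,0]}'
python3 - <<'E'
from h import *
im=ctrl.read_camera("scene"); cv2.imwrite("pics/s9.png",im[:,:,::-1])
i=im.astype(int); d=i[:,:,0]-i[:,:,2]
m=((i[:,:,2]>140)&(d>5)&(d<60))
def hull(x,z,y0=0):
    a=np.linspace(0,2*np.pi,60); P=[W((x+27.5*np.cos(k),s+y0,z+27.5*np.sin(k))) for s in(-100,100) for k in a]
    h=cv2.convexHull((proj("scene",P)*16).astype(np.int32)); M=np.zeros(m.shape,np.uint8); cv2.fillConvexPoly(M,h,1,shift=4); return M
H=hull(0,46)
cols=range(208,284,8)
print("obs top",[int(np.where(m[235:330,c])[0].min()+235) for c in cols])
for x,z in((0,46),(0,50),(-4,46),(4,46)): M=hull(x,z); print(x,z,[int(np.where(M[:,c])[0].min()) if M[:,c].any() else -1 for c in cols], np.where(M.any(0))[0][[0,-1]])
E=m.copy(); E[:240]=0; E[320:]=0; E[:,:200]=0
print("leftmost",np.where(E.sum(0)>3)[0].min(), ctrl.observe()["tool_pos"])
roller()
t=ctrl.read_camera("top").astype(int); tm=((t[:,:,2]>190)&(t[:,:,0]-t[:,:,2]>8)).astype(np.uint8); tm[:125]=0;tm[185:]=0;tm[:,:300]=0
n,l,s,c=cv2.connectedComponentsWithStats(tm)
for k in range(1,n):
    if s[k,4]>60: print("top",s[k],c[k].round(1),back("top",[[s[k,0],c[k,1]],[s[k,0]+s[k,2],c[k,1]]],46).round())
E
```

```text
clock: 22.3
tool_pos: [650.3, -129.1, 187.2]
eef_rot: [-179.9, -0.0, 87.5]
contact_force: [0.8, -0.7, -0.7]
grip_width: 79.5
finger_force: 0.0
clock: 22.72
tool_pos: [664.9, 42.1, 186.2]
eef_rot: [180.0, 0.0, 87.5]
contact_force: [0.7, -0.2, -1.0]
grip_width: 48.1
finger_force: 0.0
obs top [237, 289, 285, 281, 277, 273, 269, 265, 261, 265]
0 46 [293, 289, 285, 281, 277, 272, 268, 264, 260, 262] [205 285]
0 50 [292, 288, 283, 279, 275, 271, 267, 263, 259, 261] [204 285]
-4 46 [291, 287, 283, 279, 275, 271, 267, 263, 259, 263] [204 285]
4 46 [294, 290, 286, 282, 278, 274, 270, 266, 262, 262] [205 286]
leftmost 200 [664.87494535  49.03991343 186.04114097]
[265 261  16   5  53] [273.5 263.5] [ 0. 83. 76.] angle -0.17
[282 234  11   9  39] [287. 238.] [  0. 124. 140.] angle 1.23
top [324 131  18  10 147] [333.3 135.2] [[712. -20.  46.]
 [713. -72.  46.]]
top [ 356  134   43   31 1052] [376.7 148.6] [[ 675. -114.   46.]
 [ 678. -238.   46.]]
top [327 145  17  14 200] [335.  151.7] [[664. -30.  46.]
 [665. -79.  46.]]
top [362 166  30  11 180] [373.7 171.9] [[ 608. -132.   46.]
 [ 610. -219.   46.]]
```

The roll's outline matches the home pose (0, 46 mm) along its whole length. Now I bring the shut fingers behind the raised keeper end.

```bash

python3 -m crank '{"delta_pos":[[0,0,0],[0,0,0],[0,0,0],[0,0,0],[0,0,0]],"turn":[0,0,0,0,0],"fingers":[0,0,0,0,0]}'
python3 -m crank '{"delta_pos":[[-0.001,-0.006,-0.02],[-0.002,-0.012,-0.04],[-0.002,-0.018,-0.06],[-0.002,-0.02,-0.075],[-0.002,-0.02,-0.088]],"turn":[0,0,0,0,0],"fingers":[0,0,0,0,0]}'
python3 -m crank '{"delta_pos":[[0,0,0],[0,0,0],[0,0,0],[0,0,0],[0,0,0]],"turn":[0,0,0,0,0],"fingers":[0,0,0,0,0]}'
python3 -c "
from h import *
roller(); t=ctrl.observe()['tool_pos']; print(R.T@(t[:2]-o),t)"
```

```text
clock: 23.28
tool_pos: [665.0, 39.5, 186.0]
eef_rot: [-180.0, 0.0, 87.4]
contact_force: [-0.4, -0.4, 0.4]
grip_width: 2.8
finger_force: 0.0
clock: 23.7
tool_pos: [662.3, 19.5, 96.5]
eef_rot: [-179.9, 0.0, 87.4]
contact_force: [-0.0, 0.8, -0.4]
grip_width: 0.4
finger_force: 0.0
clock: 24.12
tool_pos: [664.1, 21.0, 99.6]
eef_rot: [179.9, -0.0, 87.6]
contact_force: [0.0, -0.7, -0.5]
grip_width: 0.6
finger_force: 0.0
[265 261  16   5  53] [273.5 263.5] [ 0. 83. 76.] angle -0.17
[282 234  11   9  36] [286.8 238. ] [  0. 124. 141.] angle 1.23
[  2.3861136  150.23145384] [663.93684653  20.98438597  99.44176568]
```

Now push toward -y.

```bash

python3 -m crank '{"delta_pos":[[0,-0.004,0],[0,-0.008,0],[0,-0.012,0],[-0.001,-0.016,0],[-0.001,-0.02,0]],"turn":[0,0,0,0,0],"fingers":[0,0,0,0,0]}'
python3 -c "
from h import *
roller()"
python3 -m crank '{"delta_pos":[[0,-0.004,0],[0,-0.008,0],[0,-0.012,0],[0,-0.014,0],[0,-0.016,0]],"turn":[0,0,0,0,0],"fingers":[0,0,0,0,0]}'
python3 -c "
from h import *
roller(); t=ctrl.observe()['tool_pos']; print(R.T@(t[:2]-o),t)"
```

```text
clock: 24.58
tool_pos: [662.5, 0.9, 98.3]
eef_rot: [179.9, -0.1, 87.5]
contact_force: [0.8, 3.9, 0.4]
grip_width: 0.8
finger_force: 1.8
[265 261  16   5  53] [273.5 263.5] [ 0. 83. 76.] angle -0.17
[277 238  11   9  40] [282.6 242. ] [  0. 111. 134.] angle 0.99
clock: 25.05
tool_pos: [661.8, -15.9, 98.2]
eef_rot: [-180.0, 0.0, 87.5]
contact_force: [-0.3, 1.5, 2.4]
grip_width: 0.6
finger_force: 1.4
[273 243  29  12  89] [285.9 249.5] [  0. 121. 103.] angle 0.78
[265 261  16   5  53] [273.5 263.5] [ 0. 83. 76.] angle -0.17
[  1.86304315 112.93563628] [661.78745321 -16.25311823  98.18026004]
```

```bash

python3 -m crank '{"delta_pos":[[0,-0.006,0],[0,-0.012,0],[0,-0.018,0],[0,-0.024,0],[-0.001,-0.028,0]],"turn":[0,0,0,0,0],"fingers":[0,0,0,0,0]}'
python3 -m crank '{"delta_pos":[[0,0,-0.003],[0,0,-0.007],[0,0,-0.011],[0,0,-0.015],[0,0,-0.018]],"turn":[0,0,0,0,0],"fingers":[0,0,0,0,0]}'
python3 -c "
from h import *
im=roller(); cv2.imwrite('pics/s10.png',im[:,:,::-1]); t=ctrl.observe()['tool_pos']; print(R.T@(t[:2]-o),t)"
```

```text
clock: 25.52
tool_pos: [661.1, -44.6, 97.9]
eef_rot: [180.0, 0.0, 87.5]
contact_force: [0.5, -0.2, 0.9]
grip_width: 0.1
finger_force: 0.1
clock: 25.93
tool_pos: [661.4, -42.9, 79.4]
eef_rot: [180.0, -0.0, 87.6]
contact_force: [1.4, -1.0, 3.6]
grip_width: 0.3
finger_force: 1.5
[265 262  16   4  41] [272.7 264. ] [ 0. 81. 76.] angle -0.16
[276 256   6   5  13] [278.9 258.2] [  0. 100.  85.] angle 0.02
[ 2.43873333 86.29302626] [661.20046114 -42.89548163  78.8534922 ][ WARN:0@0.413] global loadsave.cpp:1063 imwrite_ Unsupported depth image for selected encoder is fallbacked to CV_8U.
```

```bash

python3 -m crank '{"delta_pos":[[0,0.001,-0.001],[0,0.001,-0.002],[0,0.001,-0.003],[0,0.001,-0.004],[0,0.001,-0.005]],"turn":[0,0,0,0,0],"fingers":[0,0,0,0,0]}'
python3 -m crank '{"delta_pos":[[0,0,-0.001],[0,0,-0.002],[0,0,-0.003],[0,0,-0.003],[0,0,-0.003]],"turn":[0,0,0,0,0],"fingers":[0,0,0,0,0]}'
```

```text
clock: 26.4
tool_pos: [661.3, -42.2, 75.1]
eef_rot: [180.0, 0.0, 87.5]
contact_force: [0.9, -0.9, 3.1]
grip_width: 0.4
finger_force: 1.4
clock: 26.82
tool_pos: [661.0, -42.3, 71.9]
eef_rot: [180.0, -0.0, 87.5]
contact_force: [1.2, -0.1, 2.0]
grip_width: 0.6
finger_force: 0.9
```

```bash

python3 -m crank '{"delta_pos":[[0,0,-0.001],[0,0,-0.002],[0,0,-0.002],[0,0,-0.002],[0,0,-0.002]],"turn":[0,0,0,0,0],"fingers":[0,0,0,0,0]}'
python3 -m crank '{"delta_pos":[[0,0,-0.001],[0,0,-0.002],[0,0,-0.002],[0,0,-0.002],[0,0,-0.002]],"turn":[0,0,0,0,0],"fingers":[0,0,0,0,0]}'
```

```text
clock: 27.23
tool_pos: [660.9, -42.2, 69.8]
eef_rot: [-180.0, -0.0, 87.5]
contact_force: [1.9, -0.9, 1.7]
grip_width: 0.3
finger_force: 0.8
clock: 27.65
tool_pos: [660.9, -42.2, 67.8]
eef_rot: [-180.0, -0.0, 87.5]
contact_force: [1.8, -0.4, 0.9]
grip_width: 0.6
finger_force: 0.7
```

```bash

python3 -m crank '{"delta_pos":[[0,0,-0.001],[0,0,-0.0015],[0,0,-0.002],[0,0,-0.002],[0,0,-0.002]],"turn":[0,0,0,0,0],"fingers":[0,0,0,0,0]}'
python3 -c "
from h import *
im=roller(); cv2.imwrite('pics/s11.png',im[:,:,::-1].astype(np.uint8))
P=lambda j:proj('scene',[W((18,140-58*np.cos(j+.078),81+58*np.sin(j+.078)))]).round(1)
print(P(0),P(.1),P(.2))
c=im[235:275,262:300]; 
for v in range(240,272,2): print(v,' '.join('%3d'%x for x in im[v,264:296:2,2]))"
```

```text
clock: 28.07
tool_pos: [660.9, -42.2, 65.9]
eef_rot: [-180.0, -0.0, 87.5]
contact_force: [0.2, 0.5, 1.6]
grip_width: 0.7
finger_force: 1.0
[275 260   7   5  16] [278.1 262.2] [ 0. 97. 73.] angle -0.26
[265 263   7   3  13] [268.4 264.4] [ 0. 68. 82.] angle -0.06
[[277.3 265.3]] [[277.5 263.5]] [[278.  261.7]]
240  47  52  53  55  55  45  47  58  57  44  35  45  41  72  90  46
242  49  42  56  54  57  57  40  53  59  51  43  41  46  55  54  54
244  51  43  49  58  54  57  44  42  48  55  55  49  58  55  56  51
246  60  44  42  47  53  81  60  41  44  61  58  56  55  58  59  55
248  66  59  41  45  47  70  99  50  57  56  56  58  58  53  54  52
250  72  69  38  46  46  45  70 102  49  57  53  86  51  58  63  55
252  71  67  38  45  40  47  45  74  35  44  61  61  61  63  60  52
254  67  70  49  39  46  44  44  44  59  48  47  58  58  43  39  46
256  71  65  96  44  48  47  45  38  45  45  41  37  46  42  42  34
258  71  64 162  44  39  41  42  43  36  71  44  40  40  43  34  44
260  71  63 116 161  46  44  35  73 143  58  43  43  59  44  43  39
262  68  57  73 122 163  75 196 211 168  45  41  42  49  36  48  93
264  72 154 207 217 112 162 193 118 108  59  40  40  58  92  76  99
266 205 209 206 217 208 113 123 117 239  85  54  87 103 101 132  98
268 213 215 218 215 221 209 174 192 213 179  97 120  92 159 143  99
270 218 219 218 217 217 214 214 207 201 203  47 100 145 200 130  99
```

```bash

python3 -m crank '{"delta_pos":[[0,0,-0.001],[0,0,-0.0015],[0,0,-0.002],[0,0,-0.002],[0,0,-0.002]],"turn":[0,0,0,0,0],"fingers":[0,0,0,0,0]}'
python3 -m crank '{"delta_pos":[[0,0,-0.001],[0,0,-0.0015],[0,0,-0.002],[0,0,-0.002],[0,0,-0.002]],"turn":[0,0,0,0,0],"fingers":[0,0,0,0,0]}'
```

```text
clock: 28.53
tool_pos: [661.1, -42.3, 65.5]
eef_rot: [180.0, 0.0, 87.5]
contact_force: [-3.2, 0.0, 9.4]
grip_width: 0.4
finger_force: 4.4
clock: 28.95
tool_pos: [661.2, -42.3, 65.1]
eef_rot: [180.0, 0.0, 87.5]
contact_force: [-6.8, 0.7, 15.7]
grip_width: 0.4
finger_force: 8.1
```

Hard stop reached (15.7 N). I lift clear and verify.

```bash

python3 -m crank '{"delta_pos":[[0,0,0.01],[0,0,0.03],[0,0,0.06],[0,0,0.1],[0,0,0.14]],"turn":[0,0,0,0,0],"fingers":[0,0,0,0,0]}'
python3 -m crank '{"delta_pos":[[-0.02,0.02,0.01],[-0.05,0.045,0.02],[-0.08,0.07,0.03],[-0.11,0.1,0.04],[-0.14,0.13,0.04]],"turn":[0,0,0,0,0],"fingers":[0,0,0,0,0]}'
python3 -m crank '{"delta_pos":[[-0.02,0.02,0],[-0.04,0.045,0],[-0.06,0.07,0],[-0.06,0.09,0],[-0.06,0.1,0]],"turn":[0,0,0,0,0],"fingers":[0,0,0,0,0]}'
python3 - <<'E'
from h import *
im=ctrl.read_camera("scene"); cv2.imwrite("pics/s12.png",im[:,:,::-1]); i=im.astype(int); d=i[:,:,0]-i[:,:,2]
m=((i[:,:,2]>140)&(d>5)&(d<60))
print("obs top",[int(np.where(m[240:330,c])[0].min()+240) for c in range(216,290,6)])
a=np.linspace(0,2*np.pi,60)
def hull(P):
    h=cv2.convexHull((proj("scene",P)*16).astype(np.int32)); M=np.zeros(m.shape,np.uint8); cv2.fillConvexPoly(M,h,1,shift=4); return M
Mr=hull([W((27.5*np.cos(k),s,46+27.5*np.sin(k))) for s in(-100,100) for k in a])
for j in(0,.1,.2,.4):
    y,z=140-58*np.cos(j+.078),81+58*np.sin(j+.078)
    M=Mr|hull([W((x,y+8*np.cos(k),z+8*np.sin(k))) for x in(-18,18) for k in a])
    print(j,[int(np.where(M[:,c])[0].min()) if M[:,c].any() else -1 for c in range(216,290,6)])
b=cv2.imread("pics/scene0.png").astype(int); df=np.abs(b-i[:,:,::-1]).max(2)
for n,(u,v,r) in dict(jug=(133,268,25),saucer=(190,247,22),tin=(374,240,20)).items(): print(n,df[v-r:v+r,u-r:u+r].mean().round(1),(df[v-r:v+r,u-r:u+r]>60).sum())
E
```

```text
clock: 29.37
tool_pos: [659.0, -42.0, 201.1]
eef_rot: [-179.7, -0.0, 87.5]
contact_force: [0.4, -0.2, -0.3]
grip_width: 0.5
finger_force: 0.0
clock: 29.78
tool_pos: [522.1, 86.6, 243.5]
eef_rot: [179.9, -0.0, 87.5]
contact_force: [1.3, 0.2, 0.3]
grip_width: 0.2
finger_force: 0.0
clock: 30.2
tool_pos: [461.2, 187.7, 241.7]
eef_rot: [-180.0, -0.0, 87.7]
contact_force: [0.1, -0.0, 0.3]
grip_width: 0.5
finger_force: 0.0
obs top [289, 286, 283, 280, 277, 274, 271, 268, 265, 255, 257, 255, 253]
0 [289, 286, 283, 280, 277, 274, 270, 267, 264, 254, 259, 265, -1]
0.1 [289, 286, 283, 280, 277, 274, 270, 267, 264, 252, 257, 265, -1]
0.2 [289, 286, 283, 280, 277, 274, 270, 267, 264, 251, 255, 265, -1]
0.4 [289, 286, 283, 280, 277, 274, 270, 267, 264, 247, 250, 255, -1]
jug 5.1 0
saucer 5.6 0
tin 4.5 0
```

```bash

python3 -m crank '{"delta_pos":[[0,0,0],[0,0,0],[0,0,0],[0,0,0],[0,0,0]],"turn":[0,0,0,0,0],"fingers":[0,0,0,0,0]}' >/dev/null
python3 -c "
from station import ctrl
print(ctrl.hand_in())"
```

```text
the job is handed in; nothing more can be done
None
```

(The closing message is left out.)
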